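# Clamp the belt pulley and press the keyed shaft home

## Task

Swing the cam lever of the bench clamp all the way round so that the pulley is locked between the jaws. Then lift the keyed shaft out of the wooden stand, push its nose into the pulley hub, turning it until the key slips into the keyway, and press on until its collar is fully down on the hub face. Leave the other parts on the bench where they are, and finish while still gripping the shaft and pressing it down firmly, with about a kilogram of push, so that I can tighten the grub screw.

Things in the scene. Friction and masses are not known exactly. Their poses are not given: they have to be found in the camera images.
- clamp: cam-action bench clamp, fixed to the bench: grey base plate 120 x 250 x 14 mm thick, with a steel V jaw (its faces reach 24 mm above the plate) at its +y end, a sliding steel jaw and a cam lever at its -y end. Origin: on the bench under the point where the centre of the pulley sits when it is tight in the V. Clamping direction is its +y axis, z up
- sliding_jaw: sliding steel jaw 90 x 22 x 25 mm on the clamp's plate, facing the V jaw across the pulley; the cam moves it up to 6 mm along the clamp's +y against the pulley (it bites from about 1.45 rad of the lever on). Its frame is the clamp's frame when the jaw is fully back
- cam_lever (a joint): angle of the cam lever, rad: 0 = open, the lever points along the clamp's -y (away from the pulley); it grows as the lever is swung clockwise seen from above; 1.72 = end stop, lever along about the clamp's -x, jaw locked on the pulley. It swings level about an upright pivot and stays wherever it is left (self-locking snail cam, 3.5 mm of jaw travel per rad); 3 to 7 N at the ball move it
- lever_ball (a point): centre of the black ball knob, 30 mm diameter, 72 mm above the bench, that stands on a 10 mm stem above the outer end of the lever (lever bar 18 mm wide, its top 49 mm above the bench). Axes as the lever: the lever points along its -y
- cam_pivot (a point): point on the upright pivot axis of the cam lever, at the height of the ball's centre; the ball's centre is 110 mm from it
- pulley: ribbed aluminium belt pulley lying loose, hub up, on the clamp's plate between the jaws: rim 100 mm diameter and 24 mm thick, hub 48 mm diameter rising 34 mm above the rim. Origin: centre of its underside, z up; +x points from the centre to the keyway. It shifts by up to 3 mm, and may turn a little, when it is clamped
- hub_mouth (a point): centre of the bore in the hub's top face, 58 mm above the pulley's underside (72 mm above the bench), axes as the pulley. Bore 22 mm diameter, open 34 mm deep, with one keyway 9 mm wide reaching 15 mm from the axis, on the +x side, open at the top face
- shaft: steel drive shaft, 0.34 to 0.46 kg, upright in one of the stand's two holes, told from the idler pin by its long upper part. Origin: on the axis in the underside of its collar (44 mm diameter, 8 mm thick), 46 mm above the bench in the stand; z up along the axis; +x points to the key. A dark slot in the upper half of the journal and across its top shoulder lies straight above the key
- shaft_grip (a point): point on the shaft's axis, 34 mm above its origin, amid the round journal (25 mm diameter, 48 mm long, above the collar) to be gripped; above the journal a thread end of 14 mm, so the shaft reaches 34 mm above this point
- stand: heavy wooden block 180 x 76 x 46 mm with two upright holes of 30 mm, 100 mm apart along its x, holding the shaft and the idler pin by their collars. Origin: centre of its underside
- idler_pin: short steel pin in the stand's other hole: same collar (44 mm), stub 36 mm diameter only 18 mm high above it, no key; to be left alone. Origin: in the underside of its collar
- piston: aluminium piston standing on the bench, 80 mm diameter, 68 mm high, to be left alone. Origin: centre of its underside
- wrench: steel wrench 180 mm long lying on the bench, to be left alone
- shaft_nose (a point): centre of the shaft's lower end, 32 mm under the collar. Nose 20 mm diameter, its lowest 4 mm tapered to 15 mm; on it one key 6 mm wide reaching 13.5 mm from the axis, from 2 to 24 mm under the collar: 8 mm of plain nose enter a bore before the key meets its face
- oil_filter: screw-on oil filter, dark canister 74 mm diameter, 84 mm high, standing on the bench, to be left alone. Origin: centre of its underside
There are look-alikes about, which are no part of the job. What is shaped like the shaft but blue or orange is not meant.

How it is judged:
By the outcome, as a careful person would: the job done as asked, in the order asked, and still so for the second after the job is handed in, while the arm keeps its last pose, push and grip.
It also fails if it takes over 58 s, if anything falls off the work surface, if the arm or the gripper's body presses on something with over 40 N, if the wrist force passes 120 N, or if a joint passes its speed limit or range.

## Robot

A 6-joint arm with a two-finger parallel gripper is mounted at the origin on the work surface. World frame = base frame: x ahead of the robot, y to its left, z up, the work surface at z = 0. Lengths are in m, angles in degrees, forces in N, time in s.
With the tool pointing down it reaches from about 0.375 to 0.9 m from the base axis. Payload 3.1 kg.
Tool frame: the origin (TCP) lies where the fingers leave the gripper's body, on its centre line; the fingertips stand 70 mm ahead of it and the grasp point (between the pads) lies arm.tcp_to_grasp ahead of it (arm.tcp_to_grasp is the distance from the TCP to the grasp point, in m); z points along the fingers, y is the direction in which the jaws open and shut (so a half turn about z gives the same grasp; the last joint's range is limited). The gripper opens to 87 mm and grips with 3 to 60 N. Pads are 19 mm wide; open, the fingers measure 117 mm over their backs; the gripper's body (75 mm by 190 mm) begins 51 mm behind the grasp point.
Start: joints at [-83.91, 30.224, 82.088, -0, 67.689, -10.227], TCP at [0.176, -0.6, 0.292] pointing down, gripper open.
Joint ranges: [-176.69, 176.69], [-43.24, 126.21], [12.49, 139.97], [-82, 262], [0, 151.66], [-163.58, 163.58]. Speed limits (degrees/s): [159.86, 159.86, 180, 180, 180, 180].

## Interface

Orientations are given as a 3x3 rotation matrix whose columns are the frame's x, y, z axes.
In Python, from cell import arm gives the robot as it stands. The module is installed in compiled form; this text tells all that it offers. Calls block until the motion is done:
- arm.move_pose(position, orientation): joint-space move of the TCP to a pose.
- arm.line_to(position, rotation=None, velocity=0.15, f_stop=None): straight line of the TCP; rotation=None keeps the orientation; velocity is the mean speed in m/s. With f_stop (N) it stops when the force on the tool has changed by that much, and returns True; else False.
- arm.movej(angles): joint-space move.
- arm.open_gripper() and arm.close(effort=None): open the fingers fully, or close them until they stop; effort is the grip in N (None keeps the last).
- arm.wait(seconds).
- arm.ik(position, orientation): joint angles nearest the present ones, or None.
- arm.capture(name): name is "scene" or "top" or "wrist"; returns the picture (420x560x3 uint8, red, green, blue); there is no depth.
- arm.calibration(name): a dict with "camera_matrix" (3x3 intrinsics, pixels), "k1" (the pictures are not rectified: a ray, as slopes to the right and down, at radius r is drawn at 1 + k1 r^2 times it, then the intrinsics apply), "world_from_camera" (4x4, takes a point from camera to world coordinates); the wrist camera has in their place "tool_from_camera" (4x4, takes a point from camera to tool coordinates, whose origin is the TCP and whose axes are the flange's). Camera axes: x right, y up, looking along -z (the intrinsics and any distortion apply to the point x, -y, -z); pixel columns grow to the right and rows downward; lengths in m; the calibration is good to about 2 mm. A picture is of the moment at which its call begins: read the wrist's pose just before it. calibration takes no time and is no camera call.
A pose or a line that the arm cannot do raises arm.IKError and nothing moves.
- arm.job_done(): hands the job in, once; it reports no verdict.
Readings, each from a call of its own:
- arm.read_clock(): time.
- arm.read_q(): joint angles.
- arm.read_joint_vel(): joint speeds.
- arm.read_effort(): joint torques, N m.
- arm.read_eef_pos(): TCP position.
- arm.read_orientation(): TCP orientation.
- arm.read_contact_force(): force on the tool from outside, world axes, zero at the start.
- arm.read_moment(): the same for the moment, N m.
- arm.read_gripper_width(): finger opening in m.
Only numpy, scipy, OpenCV 4.12 (cv2) and the standard library are available. Lean on these libraries where they do the work, as an engineer would, in place of code of your own. Each camera call takes 0.05 s, during which the arm holds its last target. There are 200 camera calls.

## Working session

There is one attempt and no reset: what is moved stays moved. The work goes in short steps, each a Python script; the robot and the scene stay as the last script left them, time stands still between calls to the robot, and variables do not carry over. Pictures are saved under pics/ and viewed, about 8 in all and at most 12, crops included, and the job is handed in when it is done.

```bash
mkdir -p pics; ls
python3 - <<'E'
from cell import arm
import cv2, numpy as np
for n in("scene","top"):
    im=arm.capture(n); cv2.imwrite(f"pics/{n}0.png",im[:,:,::-1])
    c=arm.calibration(n); print(n,c)
print(arm.calibration("wrist"),arm.tcp_to_grasp,arm.read_clock())
E
```

```text
pics
scene {'camera_matrix': array([[543.11833737,   0.        , 279.53557932],
       [  0.        , 543.11833737, 219.88127641],
       [  0.        ,   0.        ,   1.        ]]), 'k1': -0.17764606212111259, 'world_from_camera': array([[-0.40109568, -0.73177409,  0.55102535,  1.28740529],
       [ 0.91595997, -0.31262948,  0.25155545,  0.46011941],
       [-0.01181499,  0.60561496,  0.79567011,  1.11721338],
       [ 0.        ,  0.        ,  0.        ,  1.        ]])}
top {'camera_matrix': array([[467.63892286,   0.        , 279.41561016],
       [  0.        , 467.63892286, 204.31218138],
       [  0.        ,   0.        ,   1.        ]]), 'k1': -0.02361046445844417, 'world_from_camera': array([[-0.01522178,  0.98767529, -0.15577487,  0.40325678],
       [-0.99982192, -0.01677299, -0.00864835,  0.11520968],
       [-0.01115458,  0.15561549,  0.98775472,  1.05790027],
       [ 0.        ,  0.        ,  0.        ,  1.        ]])}
{'camera_matrix': array([[345.06266761,   0.        , 277.03013243],
       [  0.        , 345.06266761, 209.8495934 ],
       [  0.        ,   0.        ,   1.        ]]), 'k1': 0.013223983710073214, 'tool_from_camera': array([[-1.58270368e-04,  9.67614376e-01,  2.52432951e-01,
         6.95430979e-02],
       [ 9.99999961e-01,  9.53956102e-05,  2.61313736e-04,
         1.14734928e-05],
       [ 2.28769932e-04,  2.52432983e-01, -9.67614353e-01,
        -9.23114052e-02],
       [ 0.00000000e+00,  0.00000000e+00,  0.00000000e+00,
         1.00000000e+00]])} 0.051 0.1
```

View pics/top0.png

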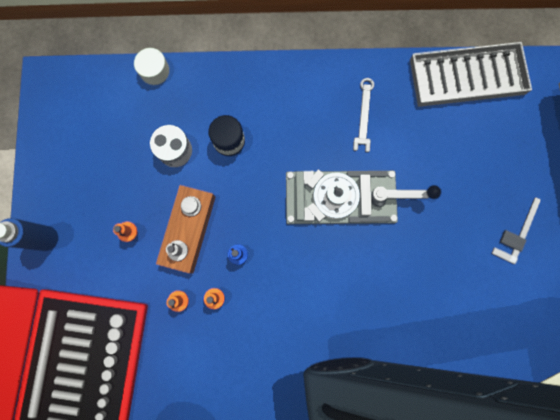

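View pics/scene0.png

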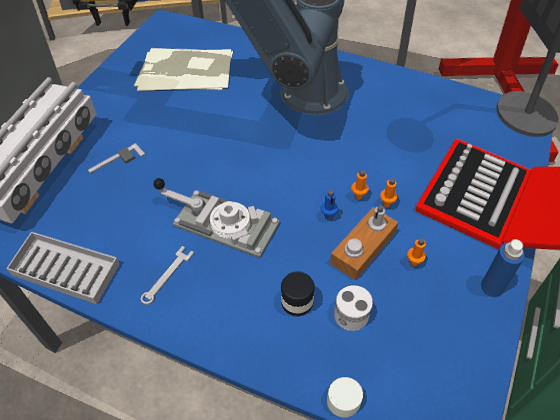

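Top view: the clamp is near (340,195) with its ball at (433,191), so the lever points along world -y and will swing toward the robot. The stand is at (185,229). The steel piece with a long upper part at (176,249) looks like the shaft. The flat stub at (190,205) is the idler, and the blue (237,254) and orange (124,231), (177,301), (213,299) ones are decoys. I'll confirm in one enlarged composite.

```bash
cat > h.py <<'E'
from cell import arm
import cv2, numpy as np
def cam(n,T=None):
    c=arm.calibration(n)
    W=c.get("world_from_camera")
    if W is None: W=T@c["tool_from_camera"]
    return c["camera_matrix"],c["k1"],W
def tool():
    T=np.eye(4);T[:3,:3]=arm.read_orientation();T[:3,3]=arm.read_eef_pos();return T
def back(n,uv,z,T=None):
    K,k,W=cam(n,T)
    p=cv2.undistortPoints(np.array([[uv]],float),K,np.array([k,0,0,0,0]))[0,0]
    d=W[:3,:3]@np.array([p[0],-p[1],-1]); o=W[:3,3]
    return o+d*(z-o[2])/d[2]
def proj(n,P,T=None):
    K,k,W=cam(n,T)
    q=np.linalg.inv(W)@np.append(P,1); q=np.array([[q[0],-q[1],-q[2]]])
    return cv2.projectPoints(q,np.zeros(3),np.zeros(3),K,np.array([k,0,0,0,0]))[0][0,0]
def R(yaw):  # tool down, tool x at yaw (deg)
    a=np.radians(yaw);c,s=np.cos(a),np.sin(a)
    return np.array([[c,s,0],[s,-c,0],[0,0,-1.]])
def grab(name,f):
    T=tool() if name=="wrist" else None
    im=np.array(arm.capture(name))[:,:,::-1].copy(); cv2.imwrite(f"pics/{f}.png",im)
    if T is not None: np.save(f"pics/{f}.npy",T)
    return im,T
E
python3 - <<'E'
from h import *
t=cv2.imread("pics/top0.png");s=cv2.imread("pics/scene0.png")
r=lambda im,x,y,w,h,k:cv2.resize(im[y:y+h,x:x+w],None,fx=k,fy=k,interpolation=cv2.INTER_CUBIC)
A=r(t,280,155,170,80,4.7059)[:376,:800]
B=np.hstack([r(t,150,180,100,55+25,2.8),r(s,325,190,110,62,3.6)])
A=cv2.resize(A,(800,376));B=np.hstack([r(t,150,180,110,95,2.35),r(s,320,190,130,56,4)])[:224] if 0 else np.hstack([cv2.resize(t[180:275,150:260],(259,224)),cv2.resize(s[188:278,325:435],(274,224)),cv2.resize(s[170:270,155:285],(267,224))])
cv2.imwrite("pics/c1.png",np.vstack([A,B]))
print("ball",back("top",(433,191),.072),back("scene",(159,184),.072))
print("pivot",back("top",(379,194),.05)); print("hub",back("top",(338,192),.072),back("scene",(231,208),.072))
print("shafttop",back("top",(175,247),.114),back("scene",(379,211),.114)); print("idler",back("top",(191,204),.072))
print(arm.read_eef_pos(),arm.read_orientation())
E
```

```text
Traceback (most recent call last):
ValueError: all the input array dimensions except for the concatenation axis must match exactly, but along dimension 0, the array at index 0 has size 224 and the array at index 1 has size 223
```

Run:
```python
from h import *
t=cv2.imread("pics/top0.png");s=cv2.imread("pics/scene0.png")
A=cv2.resize(t[155:235,280:450],(800,376),interpolation=cv2.INTER_CUBIC)
B=np.hstack([cv2.resize(a,(w,224),interpolation=cv2.INTER_CUBIC) for a,w in((t[180:275,150:260],259),(s[188:278,325:435],274),(s[170:270,155:285],267))])
cv2.imwrite("pics/c1.png",np.vstack([A,B]))
print("ball",back("top",(433,191),.072),back("scene",(159,184),.072))
print("pivot",back("top",(379,194),.05)); print("hub",back("top",(338,192),.072),back("scene",(231,208),.072))
print("shafttop",back("top",(175,247),.114),back("scene",(379,211),.114)); print("idler",back("top",(191,204),.072))
print(arm.read_eef_pos(),arm.read_orientation())
```

```text
ball [ 0.58201125 -0.20548317  0.072     ] [ 0.57919639 -0.20327657  0.072     ]
pivot [ 0.58133629 -0.09405926  0.05      ]
hub [ 0.58329249 -0.00198753  0.072     ] [0.57686637 0.00478511 0.072     ]
shafttop [0.46832053 0.33594326 0.114     ] [0.4763513  0.34816066 0.114     ]
idler [0.56263018 0.31311354 0.072     ]
[ 0.17556009 -0.59928349  0.29137041] [[ 9.59716537e-01  2.80969942e-01 -2.46977938e-04]
 [ 2.80969866e-01 -9.59714528e-01  1.98971180e-03]
 [ 3.22020892e-04 -1.97895267e-03 -9.99997990e-01]]
```

View pics/c1.png

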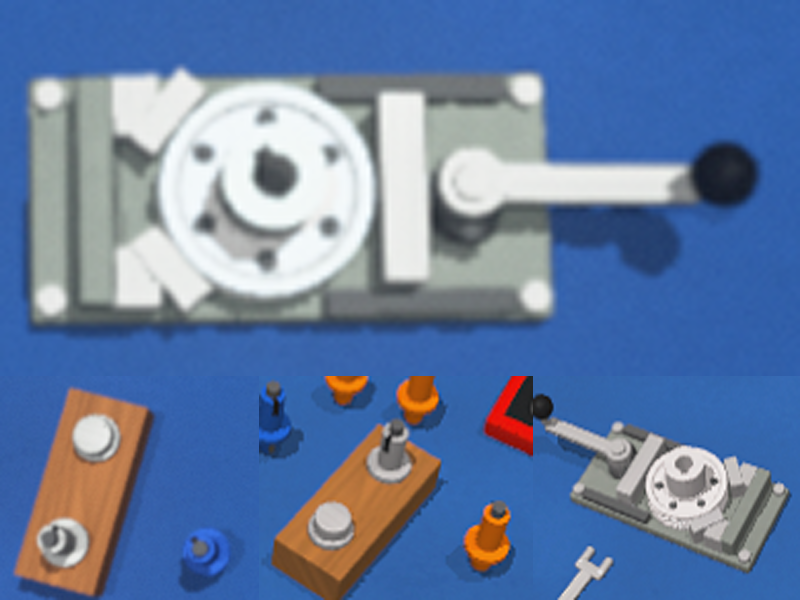

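The crops confirm it: the steel part with the long slotted upper section at (176,249) is the shaft. Ball and pivot come out 111 mm apart (110 expected). Now I'll swing the lever, gripping the ball tangentially.

Run:
```python
from h import *
P=np.array([0.5805,-0.094]); g=arm.tcp_to_grasp; r=.110
def tgt(a,r,z=.073): # a = lever angle rad
    d=np.array([-np.sin(a),-np.cos(a)]); return np.r_[P+r*d,z+g]
def Ra(a): return R(90-np.degrees(a))
arm.move_pose(tgt(0,r,.17),Ra(0)); 
print("down",arm.line_to(tgt(0,r),f_stop=15),arm.read_clock())
arm.close(20); print("w",arm.read_gripper_width(),arm.read_contact_force())
hit=False
for a in np.r_[np.arange(.16,1.5,.16),np.arange(1.5,1.86,.06)]:
    try: hit=arm.line_to(tgt(a,r),Ra(a),velocity=.1 if a<1.4 else .05,f_stop=30 if a<1.4 else 22)
    except arm.IKError: print("IK",a);break
    p=arm.read_eef_pos()[:2]-P; f=arm.read_contact_force(); d=p/np.linalg.norm(p)
    fr=f[:2]@d; ft=f[:2]@np.array([-d[1],d[0]])
    print(round(float(a),2),"ang %.3f r %.4f Fr %.1f Ft %.1f Fz %.1f"%(np.arctan2(-d[0],-d[1]),np.linalg.norm(p),fr,ft,f[2]),hit)
    if abs(fr)>5: r+=np.sign(fr)*.0007
    if hit: break
print(arm.read_gripper_width(),arm.read_clock())
```

```text
down False 2.95
w 0.02868544634262487 [-2.50910547 -0.32347922  2.60186063]
0.16 ang 0.163 r 0.1100 Fr 0.6 Ft -2.0 Fz 0.3 False
0.32 ang 0.320 r 0.1097 Fr -0.7 Ft -1.5 Fz 0.1 False
0.48 ang 0.475 r 0.1095 Fr -2.1 Ft -0.5 Fz -1.0 False
0.64 ang 0.634 r 0.1092 Fr -5.1 Ft 0.0 Fz -2.4 False
0.8 ang 0.791 r 0.1087 Fr -5.5 Ft 0.3 Fz -3.9 False
0.96 ang 0.950 r 0.1081 Fr -4.5 Ft 0.2 Fz -4.2 False
1.12 ang 1.109 r 0.1076 Fr -6.6 Ft -0.7 Fz -4.6 False
1.28 ang 1.270 r 0.1070 Fr -4.9 Ft -0.4 Fz -4.3 False
1.44 ang 1.426 r 0.1066 Fr -4.6 Ft 1.2 Fz -7.1 False
1.5 ang 1.485 r 0.1064 Fr -4.9 Ft 2.1 Fz -6.8 False
1.56 ang 1.544 r 0.1062 Fr -5.1 Ft 1.8 Fz -7.5 False
1.62 ang 1.605 r 0.1059 Fr -3.2 Ft 3.2 Fz -6.9 False
1.68 ang 1.665 r 0.1058 Fr -4.3 Ft 3.7 Fz -6.5 False
1.74 ang 1.704 r 0.1055 Fr 0.5 Ft 3.9 Fz 2.5 True
0.028582711793379484 8.375
```

Run:
```python
from h import *
P=np.array([0.5805,-0.094])
p=arm.read_eef_pos(); d=p[:2]-P; t=np.array([d[1],-d[0]]); t/=np.linalg.norm(t)
print(t, arm.line_to(p+np.r_[t*.02,0],velocity=.04,f_stop=30), arm.read_eef_pos()-p, arm.read_contact_force())
p=arm.read_eef_pos()
arm.open_gripper(); arm.line_to([p[0],p[1],.26],velocity=.25)
# look at the hub with wrist cam: cam is at tool x +70mm, tilted toward tool -x? print look point
T=tool();K,k,W=cam("wrist",T);print(W[:3,3],-W[:3,2])
arm.move_pose([.50,0.0,.27],R(0)); 
im,T=grab("wrist","w1"); print(arm.read_clock(),proj("wrist",[.581,.003,.072],T))
cv2.imwrite("pics/w1v.png",cv2.resize(im,(784,588)))
```

```text
[0.13306926 0.99110674] True [ 9.20410087e-05  5.28780048e-04 -1.69792595e-04] [-3.25932016 -5.95690559  1.7588568 ]
[ 0.5436979  -0.08880423  0.35201981] [-0.24673839  0.02736988 -0.96869554]
11.0 [275.34313295 102.57936532]
```

View pics/w1v.png

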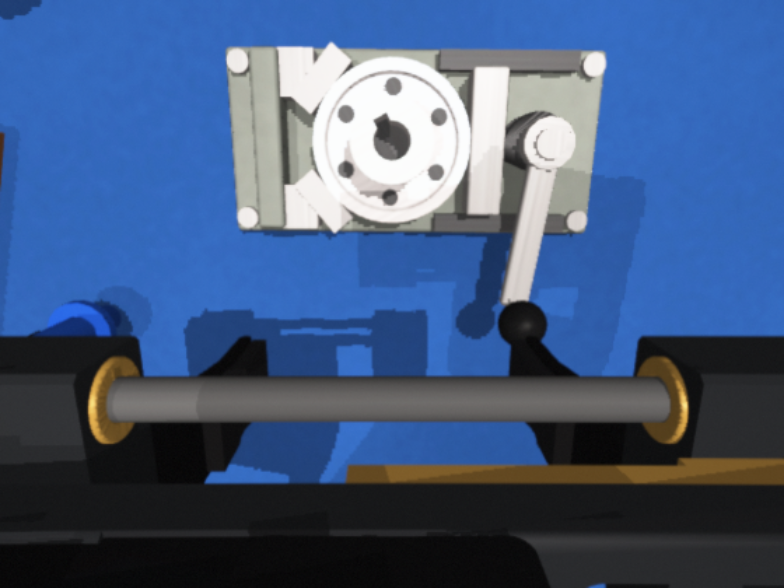

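The wrist picture shows the lever swung to the stop (bar from pivot (546,140) to ball (522,322)) and the jaw against the pulley. The keyway is up-left of the bore (393,139), roughly 30° from world +x. Next I'll take closer looks at hub and shaft.

Run:
```python
from h import *
arm.move_pose([.54,-.001,.20],R(0)); a,T=grab("wrist","w2"); u=proj("wrist",[.582,-.001,.072],T)
arm.move_pose([.43,.338,.25],R(0)); b,T2=grab("wrist","w3"); v=proj("wrist",[.470,.338,.10],T2)
print(u,v,arm.read_clock())
o=[]
for im,c in((a,u),(b,v)):
    x,y=int(max(0,c[0]-66)),int(max(0,c[1]-66)); im=im[y:y+132,x:x+132]; print(x,y,im.shape)
    o.append(cv2.resize(im,None,fx=3,fy=3,interpolation=cv2.INTER_CUBIC))
h=min(i.shape[0] for i in o); cv2.imwrite("pics/c2.png",np.hstack([i[:h] for i in o]))
```

```text
[276.37621064 161.72992498] [276.27657113 164.21602119] 12.8667
210 95 (132, 132, 3)
210 98 (132, 132, 3)
```

View pics/c2.png

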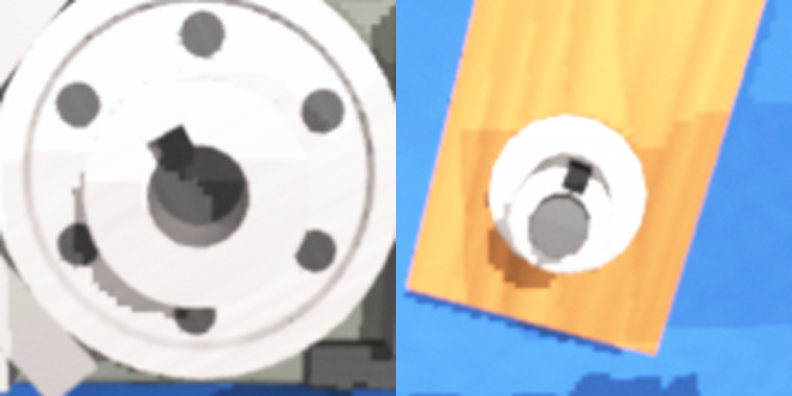

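Run:
```python
from h import *
T=np.load("pics/w2.npy");T2=np.load("pics/w3.npy")
L=lambda u,v,z:back("wrist",(210+(u)/3-.33,95+v/3-.33),z,T)
S=lambda u,v,z:back("wrist",(210+(u-396)/3-.33,98+v/3-.33),z,T2)
c=L(198,196,.072)
for q in((148,148),(180,126),(164,137)):
    d=L(*q,.072)-c; print("key",np.hypot(*d[:2])*1e3,np.degrees(np.arctan2(d[1],d[0])))
print("hub",c, "rim",L(200,189,.038),L(200,189,.038))
print("collar",S(568,194,.054),"thread",S(559,226,.114), "width",S(490,194,.054)-S(646,194,.054), S(528,226,.114)-S(590,226,.114))
s=S(559,226,.114)
for q in((577,184),(580,166),(574,190)):
    d=S(*q,.102)-s; print("slot",np.hypot(*d[:2])*1e3,np.degrees(np.arctan2(d[1],d[0])))
print("blk",S(407,291,.046),S(655,354,.046))
```

```text
key 14.379199156726807 46.17568696604485
key 14.888841785393918 14.333597379745896
key 14.073759011170294 29.92508972176709
hub [ 5.83087762e-01 -5.55888860e-04  7.20000000e-02] rim [ 0.58079754 -0.00087567  0.038     ] [ 0.58079754 -0.00087567  0.038     ]
collar [0.46588465 0.34583636 0.054     ] thread [0.46589554 0.34615185 0.114     ] width [4.05628252e-05 4.33734594e-02 0.00000000e+00] [1.28751883e-05 1.37633352e-02 0.00000000e+00]
slot 8.830968158999788 -25.558776200319063
slot 12.907382091575474 -20.52921428550897
slot 7.281422330239008 -25.255151140224502
blk [0.43666748 0.39340988 0.046     ] [0.41745816 0.32059531 0.046     ]
```

Measurements are mutually consistent (collar and thread axis agree to 0.3 mm, keyway far end about 14.5 mm from the axis). Hub is at (0.583,-0.0006) with the keyway at 30°. Shaft is at (0.466,0.346) with its key at about -23°. Now the pick, and the move to above the hub.

Run:
```python
from h import *
g=arm.tcp_to_grasp; s=np.array([.4659,.346]); h=np.array([.5827,-.0006]); Y=110
arm.move_pose([*s,.18+g],R(Y))
print("down",arm.line_to([*s,.081+g],f_stop=15,velocity=.12))
arm.close(55); print("w",arm.read_gripper_width(),arm.read_contact_force(),arm.read_eef_pos())
print("lift",arm.line_to([*s,.20+g],velocity=.12),arm.read_gripper_width(),arm.read_contact_force())
arm.move_pose([*h,.19+g],R(Y+53)); im,T=grab("wrist","w4"); arm.wait(.2)
print(arm.read_contact_force(),arm.read_clock(),arm.read_q())
im2,_=grab("scene","s4")
cv2.imwrite("pics/c4.png",np.hstack([cv2.resize(im,(533,400)),cv2.resize(im2[140:260,160:240],(267,400),interpolation=cv2.INTER_CUBIC)]))
```

```text
down False
w 0.024094022290908894 [-1.67826644 -0.65613489  1.62802695] [0.4652805  0.34576523 0.13191989]
lift False 0.02366461044022476 [ 0.53617907 -0.0574391  -3.81095561]
[-0.29761686  1.01541515 -3.58986061] 19.3667 [-1.09479449e+01  3.06006475e+01  9.12248216e+01  6.58231263e-03
  5.81726430e+01 -8.40304210e+01]
```

View pics/c4.png

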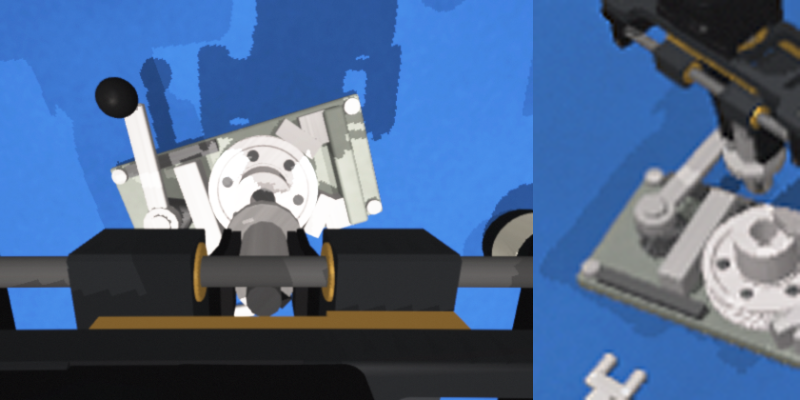

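Shaft is held (width 24 mm, about 3.7 N of weight, so 0.38 kg), upright over the hub. Next: insert.

```bash
cat > ins.py <<'E'
from h import *
g=arm.tcp_to_grasp; off=.0345+g  # TCP z - collar z (about)
def st(t):
    p=arm.read_eef_pos();f=arm.read_contact_force()
    print(t,"xy %.4f %.4f collar %.4f"%(p[0],p[1],p[2]-.035-g),"F",np.round(f,1),"M",np.round(arm.read_moment(),2),"w %.4f t %.2f"%(arm.read_gripper_width(),arm.read_clock()))
E
python3 - <<'E'
from ins import *
h=np.array([.5829,-.0006]); Y=163
st("start")
arm.line_to([*h,.112+.035+g],R(Y),velocity=.1); st("above")
hit=arm.line_to([*h,.085+.035+g],velocity=.03,f_stop=7); st(hit)
E
```

```text
start xy 0.5827 0.0002 collar 0.1551 F [ 0.5 -0.8 -3.9] M [ 0.09 -0.16 -0.01] w 0.0237 t 19.42
above xy 0.5831 -0.0006 collar 0.1120 F [-0.6 -1.4 -4.5] M [ 0.11 -0.19 -0.02] w 0.0239 t 20.00
False xy 0.5831 -0.0006 collar 0.0852 F [ 0.1  0.2 -4.1] M [ 0.08 -0.21  0.01] w 0.0240 t 21.05
```

The key went straight in: collar is at 85 mm, below the 96 mm where it would have met the face, with no force. Now press down to seat it.

Run:
```python
from ins import *
p=arm.read_eef_pos(); h=[.5829,-.0006]
hit=arm.line_to([*h,.060+.035+g],velocity=.03,f_stop=9); st(hit)
arm.wait(.3); st("hold"); st("hold")
```

```text
True xy 0.5831 -0.0005 collar 0.0718 F [-0.7  0.4  3.8] M [ 0.22 -0.13  0.01] w 0.0241 t 21.58
hold xy 0.5830 -0.0005 collar 0.0717 F [ 0.  -0.   6.5] M [ 0.24 -0.11  0.03] w 0.0241 t 21.88
hold xy 0.5830 -0.0005 collar 0.0717 F [ 0.  -0.   6.5] M [ 0.24 -0.11  0.03] w 0.0241 t 21.88
```

Run:
```python
from ins import *
z=.0705
for i in range(8):
    p=arm.read_eef_pos(); hit=arm.line_to([.5829,-.0006,p[2]-.003],velocity=.01,f_stop=1.5); arm.wait(.3); st(hit)
    if arm.read_contact_force()[2]>8.3: break
im,T=grab("wrist","w5"); im2,_=grab("scene","s5"); im3,_=grab("top","t5")
c=lambda im,x,y,w,h,W:cv2.resize(im[y:y+h,x:x+w],(W,400),interpolation=cv2.INTER_CUBIC)
cv2.imwrite("pics/c5.png",np.hstack([c(im,180,80,220,220,400),c(im2,150,140,150,150,400)]))
```

```text
True xy 0.5831 -0.0005 collar 0.0717 F [-0.3  0.4  4.9] M [ 0.2  -0.15  0.08] w 0.0240 t 22.39
True xy 0.5832 -0.0005 collar 0.0718 F [-0.6 -0.3  5. ] M [ 0.17 -0.17  0.01] w 0.0238 t 22.90
True xy 0.5832 -0.0006 collar 0.0718 F [-1.   0.4  4.1] M [ 0.12 -0.18  0.02] w 0.0242 t 23.41
True xy 0.5832 -0.0005 collar 0.0718 F [-0.7 -1.1  2.9] M [ 0.14 -0.09  0.05] w 0.0243 t 23.92
True xy 0.5832 -0.0006 collar 0.0718 F [-0.2 -0.5  3.6] M [ 0.2  -0.17 -0.02] w 0.0240 t 24.43
True xy 0.5831 -0.0005 collar 0.0718 F [-0.3  0.4  3.5] M [ 0.11 -0.14  0.  ] w 0.0240 t 24.93
True xy 0.5832 -0.0006 collar 0.0718 F [-0.1  0.3  3.7] M [ 0.15 -0.13  0.  ] w 0.0239 t 25.44
True xy 0.5831 -0.0006 collar 0.0718 F [-0.6  0.7  3.9] M [ 0.15 -0.14  0.04] w 0.0242 t 25.95
```

View pics/c5.png

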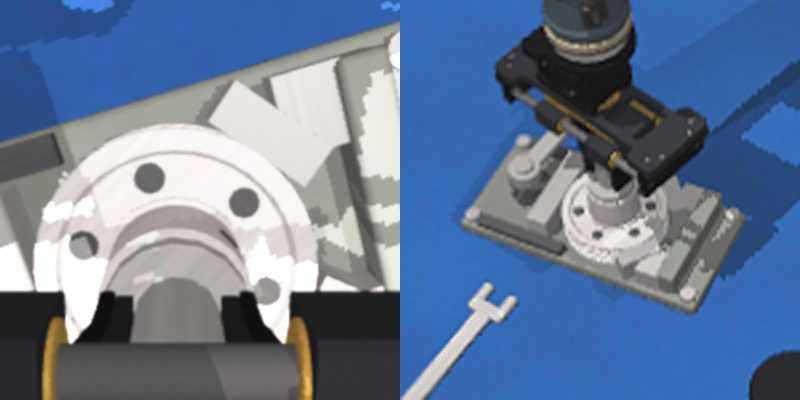

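The wrist and scene crops show the collar flat on the hub with no gap, and the pulley, lever and jaw undisturbed. The push is only about 4 N above zero, though, so I'll raise it using absolute targets.

Run:
```python
from ins import *
z0=arm.read_eef_pos()[2]
for d in np.arange(.0003,.006,.0003):
    hit=arm.line_to([.5829,-.0006,z0-d],velocity=.01,f_stop=12); arm.wait(.25); st((round(d*1e3,1),hit))
    if hit or np.mean([arm.read_contact_force()[2],(arm.wait(.1),arm.read_contact_force()[2])[1]])>8.3: break
arm.wait(.5); st("end")
```

```text
(np.float64(0.3), False) xy 0.5831 -0.0006 collar 0.0717 F [-0.5 -0.   4.6] M [ 0.21 -0.13  0.  ] w 0.0243 t 26.60
(np.float64(0.6), False) xy 0.5831 -0.0006 collar 0.0717 F [-1.1  0.   5.5] M [ 0.22 -0.04  0.  ] w 0.0239 t 27.20
(np.float64(0.9), False) xy 0.5831 -0.0006 collar 0.0717 F [-1.2  0.4  8. ] M [0.26 0.01 0.04] w 0.0240 t 27.80
(np.float64(1.2), False) xy 0.5831 -0.0006 collar 0.0717 F [-1.6  0.2 10.2] M [0.27 0.05 0.06] w 0.0237 t 28.40
end xy 0.5831 -0.0006 collar 0.0717 F [-1.9 -0.9  9.9] M [0.29 0.05 0.  ] w 0.0241 t 29.00
```

```bash
python3 -c "
from ins import *
st('final'); arm.job_done()"
```

```text
final xy 0.5831 -0.0006 collar 0.0717 F [-1.9 -0.9  9.9] M [0.29 0.05 0.  ] w 0.0241 t 29.00
the job is handed in; nothing more can be done
```

The pulley is locked in the clamp and the keyed shaft is fully seated in its hub. The arm is still gripping the shaft and pressing down, and the job was handed in at 29 s.

- **Clamp:** I swung the lever by its ball to about 1.70 rad of the 1.72 rad stop. A second push of up to 30 N moved it only about 0.5 mm, and the picture showed the jaw tight on the pulley.
- **Shaft:** I lifted the steel shaft with the long upper part out of the stand, turned it 53° and lowered it. The key slipped in at the first try. I pressed on until the collar stopped at 71.7 mm, against a hub face at 72 mm, and pictures showed no gap.
- **Final push:** the tool reads 9.9 N, steady, with the shaft's weight (about 4 N) on top of that. The grip is set to 55 N, with the fingers at 24 mm.

Two checks were slightly off:
- **Early position estimates:** the scene and top cameras disagreed by 7 to 15 mm on the hub and shaft, so I used close wrist views instead.
- **First push steps:** these gave only about 4 N, which I corrected with small steps straight down.

The other parts looked untouched in the views I checked. I did not take a separate close look at each one at the end.

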